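Feel a drill-jig cover onto its locating pin and hold it clamped

TASK

Pick up the jig cover by its bar handle, lay it flat on top of the jig's locating pin with the blind hole in its underside still a little to one side (about a finger's width), and slide it across, square with the frame stile, until it drops over the pin onto the stile. Then press the cover and the sprung stile down as far as they go, and finish still gripping the handle and holding them pressed down; leave the jar, the hammer and the offcut where they are.

Things in the scene. Friction and masses are not known exactly. Their poses are not given: they have to be found in the camera images.
- jig: Drilling jig fixed to the bench: plywood base 200 x 130 x 14 mm, dark cheeks along both sides (94 mm over both, 36 mm high). Between them a pale frame stile 240 x 60 x 18 mm lies on springs, its top 50 mm above the bench when not pressed, a steel pin standing up through its middle. Origin: on the bench straight below the pin; x along the stile (either way round alike), y across, z up.
- pin: The jig's fixed steel locating pin, 12 mm in diameter, rounded 2 mm at the top edge. Origin: the centre of its top face, 59 mm above the bench, 9 mm above the unpressed stile; z up.
- stile (a joint): How far the sprung stile is pressed down, in m: 0 at rest (top), 0.007 at the bottom stop. It springs back when let go. Pushing it down takes about 5 N to start and about 14 N at the stop (about 3 N of this is the cover's own weight, which alone does not move it).
- cover: Loose dark board 150 x 80 x 22 mm, about 0.3 kg, flat on the bench. On top a pale bar handle 76 mm long (along x), 28 wide, 40 tall (top 62 mm above the underside) and a steel bush at each end. In the underside, below the handle's middle, unseen from above: a blind round hole 17 mm wide, 18 deep. Origin: centre of the underside = hole's mouth; x along board and handle (both ways alike), z up.
- jar: Bystander: glass jar 72 mm in diameter, 100 mm tall with a steel lid, standing beyond the work. Origin: centre of its underside.
- hammer: Bystander: hammer lying on the bench at the right. Origin at its underside, x along the handle.
- offcut: Bystander: dark wooden offcut 160 x 45 x 32 mm lying at the left. Origin: centre of its underside, x along it.

How it is judged:
By the outcome, as a careful person would: the job done as asked, in the order asked, and still so for the second after the job is handed in, while the arm keeps its last pose, push and grip.
It also fails if it takes over 50 s, if anything falls off the work surface, if the arm or the gripper's body presses on something with over 40 N, if the wrist force passes 120 N, or if a joint passes its speed limit or range.

ROBOT

A 6-joint arm with a two-finger parallel gripper is mounted at the origin on the work surface. World frame = base frame: x ahead of the robot, y to its left, z up, the work surface at z = 0. Lengths are in m, angles in rad, forces in N, time in s.
With the tool pointing down it reaches from about 0.325 to 0.85 m from the base axis. Payload 4.4 kg.
Tool frame: the origin (TCP) lies at the very end of the fingers, on their centre line; the grasp point (between the pads) lies 19 mm behind it (grip_depth is the distance from the TCP to the grasp point, in m); z points along the fingers, y is the direction in which the jaws open and shut (so a half turn about z gives the same grasp; the last joint's range is limited). The gripper opens to 94 mm and grips with 3 to 60 N. Pads are 16 mm wide; open, the fingers measure 119 mm over their backs; the gripper's body (75 mm by 177 mm) begins 78 mm behind the grasp point.
Start: joints at [-0.15, 0.207, 1.542, -0, 1.393, -0.15], TCP at [0.575, -0, 0.205] pointing down, gripper open.
Joint ranges: [-2.73, 2.73], [-0.86, 2.22], [0.23, 2.46], [-1.11, 4.25], [0.08, 2.63], [-2.82, 2.82]. Speed limits (rad/s): [2.79, 2.79, 3.14, 3.14, 3.14, 3.14].

INTERFACE

Orientations are given as a unit quaternion [x, y, z, w].
In Python, from station import * gives the robot as it stands.
- The arm moves only by the shell command python3 -m jog 'ROWS' [OPENING] [FORCE]. ROWS is JSON, a list that holds one entry, the list of rows, each a list of 6 numbers: the shift along the tool's x, y, z in mm, then the turn, a rotation vector about the tool's x, y, z in rad. A call has 1 to 10 rows; each row is the pose to reach, as a shift and turn from the pose commanded when the call began, along the tool's axes at that moment; what a row does not reach only later rows make up. A row lasts 1/12 s, in which the tool goes at most 41.7 mm and 7.16 degrees, less where a joint would pass 70% of its speed; a pose out of reach is approached as far as the arm can. A call with a gripper value outside its range is refused whole. OPENING is the finger opening in mm, from 0 to 94, set as the call begins (- or left out, the last holds). The fingers move at their own pace and stop on an object; FORCE is the grip in N (left out, the last holds). Time passes only in rows, so rows that repeat a pose let the fingers close. It gives the time, the measured TCP pose, the force and the opening at its end, in the units of the state.
- state(): the state, without advancing time (a new reading comes with each control period).
- snapshot(name): name is "scene" or "side" or "wrist"; returns the picture (480x640x3 uint8, red, green, blue); there is no depth.
- get_calibration(name): a dict with "camera_matrix" (3x3 intrinsics, pixels), "pose" (4x4, takes a point from camera to world coordinates); the wrist camera has in their place "mount" (4x4, takes a point from camera to tool coordinates, whose origin is the TCP and whose axes are the flange's). Camera axes: x right, y down, z forward; pixel columns grow to the right and rows downward; lengths in m; the calibration is good to about 2 mm. A picture is of the moment at which its call begins: read the wrist's pose just before it. get_calibration takes no time and is no camera call.
- finish_job(): hands the job in, once; it reports no verdict.
Trained networks look in the newest picture that a camera, given by its name, has taken for a name from the list of things; names that differ only in an ending like _2 or _b are one class to them, and where a whole thing is asked for, a point or a joint stands for the part that bears it (a point fixed in the world has none). Each returns a list of dicts, best first, with "score" (0 to 1); they miss things now and then, are a little off and sometimes report something else, mostly with a low value. They report only what shows in the picture. A call takes as long as a camera call.
- cut_out(name, camera): "mask" (480x640 bool, what is visible of it) and "extent" ([left, top, right, bottom] in pixels, round what is visible of it).
The state is a dict: "t": time; "joints": joint angles; "joint_vel": joint speeds; "joint_efforts": joint torques, N m; "position": TCP position; "eef_rot": TCP orientation; "force": force on the tool from outside, world axes, zero at the start; "ft_torque": the same for the moment, N m; "grip_width": finger opening in m.
Only numpy, scipy, OpenCV 4.12 (cv2) and the standard library are available. Lean on these libraries where they do the work, as an engineer would, in place of code of your own. Each camera call takes 0.05 s, during which the arm holds its last target.

## Working session

There is one attempt and no reset: what is moved stays moved. The work goes in short steps, Python scripts to look and compute and a shell command to move; the robot and the scene stay as the last step left them, time stands still between calls to the robot, and variables do not carry over. Pictures are saved under pics/ and viewed, and the job is handed in when it is done.

```bash
mkdir -p pics; ls
python3 - <<'E'
from station import *
import cv2, numpy as np
s=state(); print(s)
for n in ("scene","side","wrist"):
    im=snapshot(n); cv2.imwrite(f"pics/{n}0.png",im[:,:,::-1])
    c=get_calibration(n); print(n,{k:np.round(np.array(v),4).tolist() for k,v in c.items()})
    for o in ("cover","jig","pin"):
        for d in cut_out(o,n)[:2]: print(n,o,round(d["score"],2),d["extent"])
E
```

```text
pics
{'t': 0.0, 'joints': array([-1.50520522e-01,  2.07437504e-01,  1.54293930e+00, -2.55272335e-05,
        1.39349949e+00, -1.50498284e-01]), 'joint_vel': array([ 0.0009885 , -0.0007787 ,  0.00095048, -0.00151171,  0.00061585,
        0.00165908]), 'joint_efforts': array([-8.39226868e-05, -3.70882022e+01, -2.81415099e+01,  6.96549774e-02,
        3.60915181e-02, -1.71865345e-04]), 'position': array([5.74191851e-01, 9.07673002e-05, 2.04287836e-01]), 'eef_rot': array([ 7.07112581e-01,  7.07100060e-01, -6.87312256e-04, -9.11871556e-04]), 'force': array([0.36277953, 0.0719202 , 0.48652134]), 'ft_torque': array([0.00947037, 0.01482501, 0.00906923]), 'grip_width': 0.09403462096041848}
scene {'camera_matrix': [[440.9467, 0.0, 314.417], [0.0, 440.9467, 234.0995], [0.0, 0.0, 1.0]], 'pose': [[-0.85, 0.3684, -0.3766, 1.0255], [0.5268, 0.6013, -0.6007, 0.6579], [0.0052, -0.709, -0.7052, 0.8571], [0.0, 0.0, 0.0, 1.0]]}
scene cover 0.83 [279.4, 190.8, 336.2, 226.2]
scene jig 0.64 [350.8, 248.4, 442.2, 313.0]
side {'camera_matrix': [[492.2192, 0.0, 324.119], [0.0, 492.2192, 238.9406], [0.0, 0.0, 1.0]], 'pose': [[-0.9928, -0.0953, 0.0723, 0.5598], [-0.1195, 0.7665, -0.631, 0.7129], [0.0047, -0.6351, -0.7724, 0.9868], [0.0, 0.0, 0.0, 1.0]]}
side cover 0.67 [340.9, 201.1, 401.6, 238.0]
side jig 0.91 [330.0, 299.6, 445.4, 372.4]
side pin 0.66 [331.2, 300.1, 442.2, 371.9]
wrist {'camera_matrix': [[384.0659, 0.0, 311.104], [0.0, 384.0659, 241.9272], [0.0, 0.0, 1.0]], 'mount': [[-0.0007, -0.958, -0.2869, 0.0834], [1.0, -0.0006, -0.0004, -0.0009], [0.0002, -0.2869, 0.958, -0.1783], [0.0, 0.0, 0.0, 1.0]]}
wrist cover 0.98 [204.3, 311.0, 351.6, 396.8]
wrist jig 0.76 [35.4, 2.1, 359.3, 113.7]
wrist pin 0.54 [184.9, 0.0, 206.1, 11.9]
```

View pics/scene0.png

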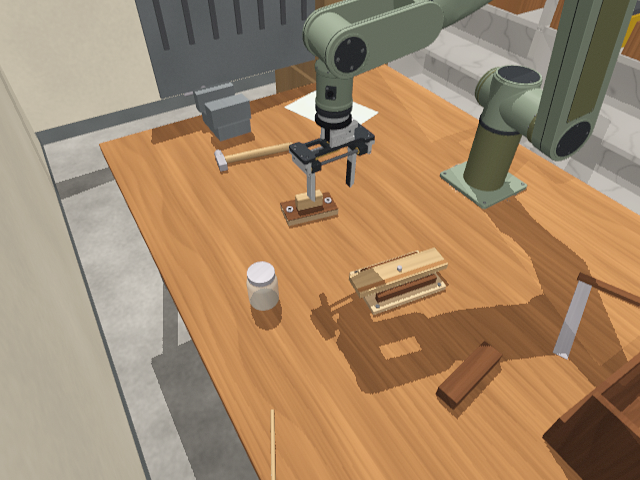

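View pics/side0.png

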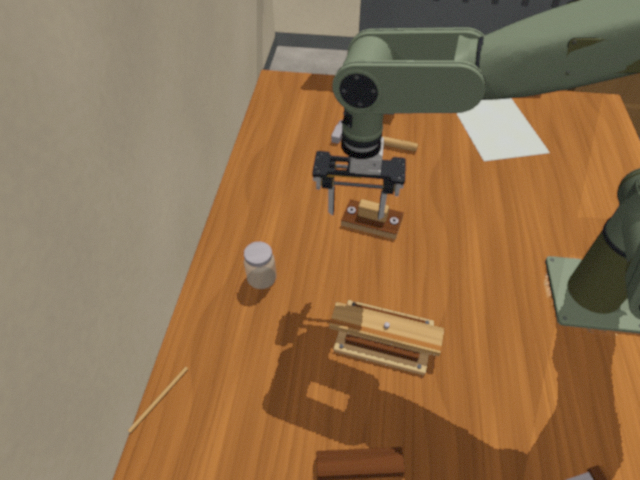

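View pics/wrist0.png

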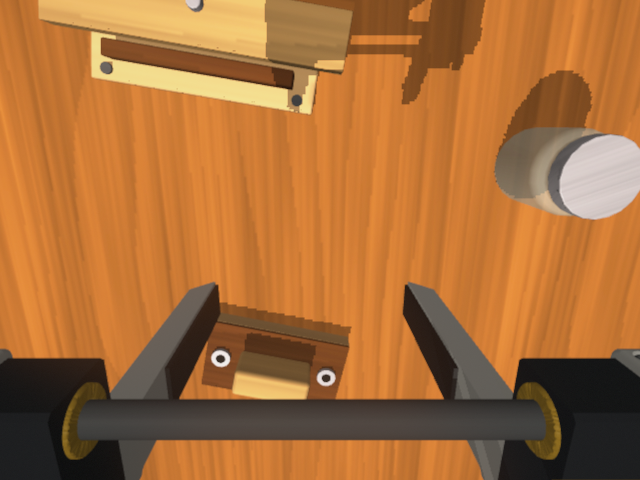

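The wrist picture shows the cover's bushes near (220,358) and (326,378), and the pin at about (195,3). In the scene picture the pin is at (400,268), and in the side picture at (387,325). I'll zoom in for precision.

```bash
cat > h.py <<'E'
from station import *
import cv2, numpy as np
from scipy.spatial.transform import Rotation as R
def cam(n,s=None):
    c=get_calibration(n); K=np.array(c["camera_matrix"])
    if n=="wrist":
        T=np.eye(4); T[:3,:3]=R.from_quat(s["eef_rot"]).as_matrix(); T[:3,3]=s["position"]
        return K,T@np.array(c["mount"])
    return K,np.array(c["pose"])
def onz(n,uv,z,s=None):
    K,P=cam(n,s); d=P[:3,:3]@np.linalg.solve(K,[uv[0],uv[1],1.]); o=P[:3,3]
    return o+d*(z-o[2])/d[2]
def proj(n,p,s=None):
    K,P=cam(n,s); q=P[:3,:3].T@(np.array(p)-P[:3,3]); q=K@q; return q[:2]/q[2]
E
python3 - <<'E'
from h import *
s=state()
c={"scene":(265,175,90,68),"side":(330,190,90,68),"wrist":(190,290,180,120)}
j={"scene":(340,240,120,90),"side":(320,290,130,95),"wrist":(30,0,340,130)}
def crop(n,b,w=560):
    im=cv2.imread(f"pics/{n}0.png"); x,y,a,h=b
    k=w/a; return cv2.resize(im[y:y+h,x:x+a],None,fx=k,fy=k,interpolation=cv2.INTER_CUBIC)
for n in c:
    cv2.imwrite(f"pics/c_{n}.png",crop(n,c[n])); cv2.imwrite(f"pics/j_{n}.png",crop(n,j[n]))
print(onz("wrist",(220,358),.022,s),onz("wrist",(326,378),.022,s))
print([onz(n,p,.059,s).round(4) for n,p in (("wrist",(195,2)),("scene",(400,268)),("side",(387,325)))])
E
```

```text
[ 0.47537582 -0.15590181  0.022     ] [ 0.59025428 -0.18122068  0.022     ]
[array([0.4878, 0.1724, 0.059 ]), array([0.4856, 0.1822, 0.059 ]), array([0.485 , 0.1746, 0.059 ])]
```

View pics/c_scene.png

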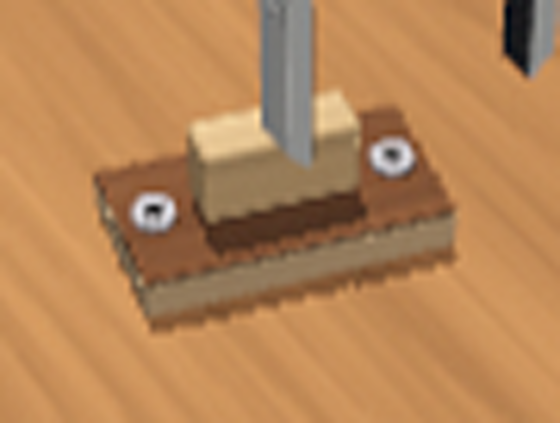

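View pics/c_side.png

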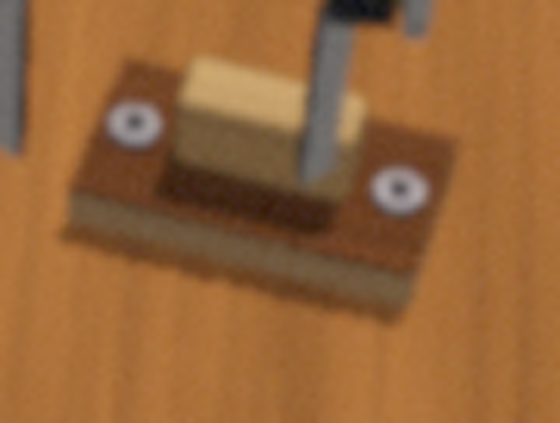

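View pics/j_side.png

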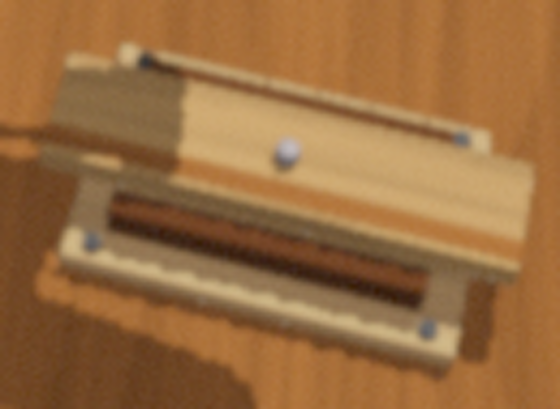

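View pics/j_scene.png

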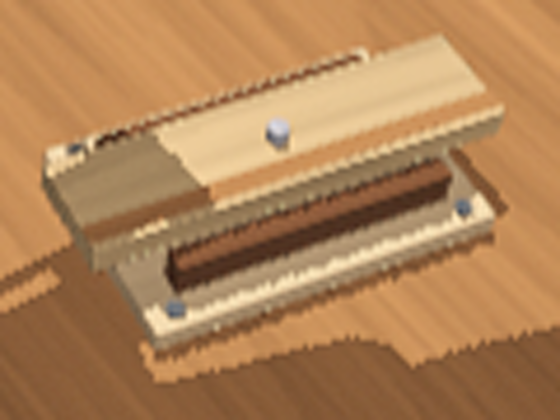

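View pics/c_wrist.png

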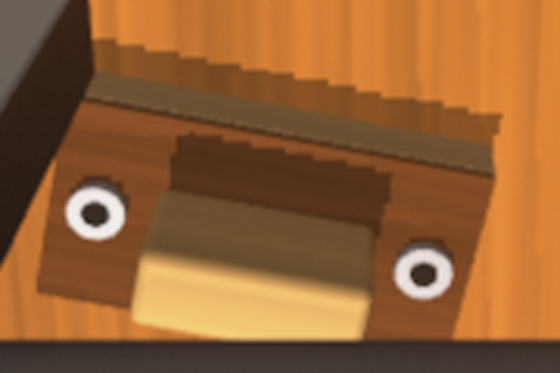

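Run:
```python
from h import *
s=state()
def cp(n,b,k,p): return ((p[0]+.5)/k-.5+b[0],(p[1]+.5)/k-.5+b[1])
B={"scene":((265,175),560/90,[(154,212),(393,156)]),"side":((330,190),560/90,[(134,123),(399,190)]),"wrist":((190,290),560/180,[(96,212),(424,273)])}
for n,(b,k,ps) in B.items():
    w=[onz(n,cp(n,b,k,p),.024,s) for p in ps]
    w=sorted(w,key=lambda a:a[0]); d=w[1]-w[0]
    print(n,((w[0]+w[1])/2).round(4),np.degrees(np.arctan2(d[1],d[0])).round(2),np.linalg.norm(d).round(4))
J={"scene":((340,240),560/120,(278,128),[(47,180),(440,36),(93,262),(502,108)]),"side":((320,290),560/130,(288,147),[(68,58),(533,163),(45,155),(520,272)])}
for n,(b,k,p,es) in J.items():
    print(n,"pin",onz(n,cp(n,b,k,p),.059,s).round(4))
    w=[onz(n,cp(n,b,k,e),.05,s) for e in es]; print(np.round(w,4)[:,:2].tolist())
    for a,c in ((0,1),(2,3)):
        d=w[c]-w[a]; print(np.degrees(np.arctan2(d[1],d[0])).round(2),np.linalg.norm(d).round(3))
```

```text
scene [ 0.53   -0.1642  0.024 ] -11.8 0.1171
side [ 0.5338 -0.1716  0.024 ] -12.12 0.1165
wrist [ 0.5333 -0.1667  0.024 ] -12.25 0.1163
scene pin [0.4853 0.1788 0.059 ]
[[0.6012, 0.1393], [0.3622, 0.1682], [0.6117, 0.1933], [0.3703, 0.2241]]
173.09 0.241
172.74 0.243
side pin [0.4862 0.1717 0.059 ]
[[0.6005, 0.128], [0.3637, 0.1605], [0.6059, 0.1858], [0.3719, 0.2212]]
172.18 0.239
171.41 0.237
```

View pics/j_wrist.png

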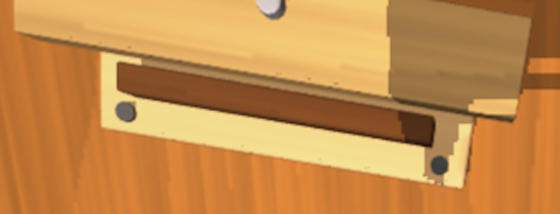

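```bash
R='[-168,-42,55,0,0,-1.36]'; python3 -m jog '[[[-80,-20,20,0,0,-0.12],[-120,-30,40,0,0,-0.24],[-168,-42,55,0,0,-0.36],[-168,-42,55,0,0,-0.48],[-168,-42,55,0,0,-0.6],[-168,-42,55,0,0,-0.72],[-168,-42,55,0,0,-0.84],[-168,-42,55,0,0,-0.96],[-168,-42,55,0,0,-1.08],[-168,-42,55,0,0,-1.2]]]' 80 40; python3 -m jog '[[[0,0,0,0,0,-0.08],[0,0,0,0,0,-0.16],[0,0,0,0,0,-0.16],[0,0,0,0,0,-0.16]]]'
python3 - <<'E'
from h import *
s=state(); print(s["t"],s["position"],R.from_quat(s["eef_rot"]).as_matrix().round(4).tolist(),s["force"])
cv2.imwrite("pics/wrist1.png",snapshot("wrist")[:,:,::-1])
for d in cut_out("cover","wrist"): print(d["score"],d["extent"])
E
```

```text
t: 1.43
position: [0.533, -0.1682, 0.1505]
eef_rot: [0.182, 0.983, 0.0, 0.0]
force: [-0.5, -0.5, 0.1]
grip_width: 0.0799
t: 1.77
position: [0.533, -0.168, 0.1505]
eef_rot: [0.106, 0.994, 0.0, 0.0]
force: [0.6, -0.3, -0.6]
grip_width: 0.0804
1.7667 [ 0.53304818 -0.16802796  0.15050463] [[-0.9774, 0.2112, 0.0001], [0.2112, 0.9774, -0.0], [-0.0001, 0.0, -1.0]] [ 0.56397211 -0.32318225 -0.62474442]
0.84 [265.1, 137.1, 368.1, 311.4]
```

View pics/wrist1.png

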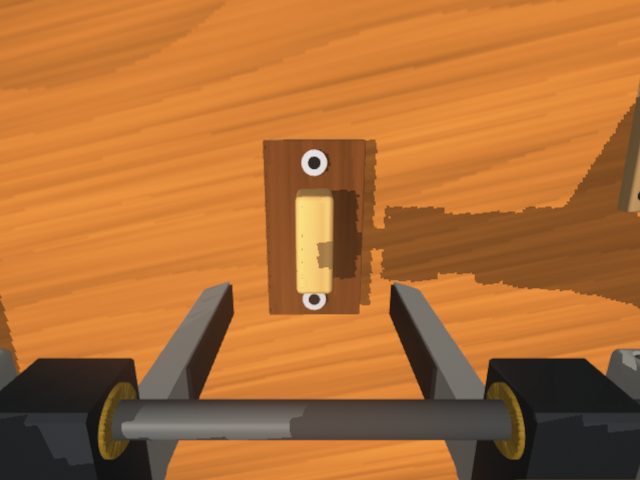

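The cover is square with the tool, with bushes at (314,162) and (314,299) and the handle centred near column 314.

Run:
```python
from h import *
s=state(); T=R.from_quat(s["eef_rot"]).as_matrix()
for z in (.022,.024):
    w=[onz("wrist",p,z,s) for p in ((314,162),(314,299))]
    d=w[0]-w[1]; print(np.round(w,4),np.linalg.norm(d),np.degrees(np.arctan2(d[1],d[0])), "tool shift",(T.T@((w[0]+w[1])/2-s["position"])*1e3).round(1))
h=[onz("wrist",p,.062,s) for p in ((297,192),(332,192),(295,290),(333,290))]
print((T.T@(np.mean(h,0)-s["position"])*1e3).round(1),np.round(h,4))
```

```text
[[ 0.4762 -0.1542  0.022 ]
 [ 0.5912 -0.1788  0.022 ]] 0.11753067191313425 167.91952205341806 tool shift [ -0.4   1.6 128.5]
[[ 0.4761 -0.1542  0.024 ]
 [ 0.5902 -0.1786  0.024 ]] 0.11676449108323615 167.91952205341804 tool shift [  0.2   1.6 126.5]
[ 4.2  1.4 88.5] [[ 0.4904 -0.1697  0.062 ]
 [ 0.4956 -0.1458  0.062 ]
 [ 0.5624 -0.1876  0.062 ]
 [ 0.5685 -0.1596  0.062 ]]
```

```bash
python3 -m jog '[[[0,1.5,30,0,0,0],[0,1.5,60,0,0,0],[0,1.5,90,0,0,0],[0,1.5,110,0,0,0],[0,1.5,118,0,0,0],[0,1.5,123,0,0,0],[0,1.5,123,0,0,0]]]' 80 40; python3 -m jog '[[[0,0,0,0,0,0],[0,0,0,0,0,0],[0,0,0,0,0,0],[0,0,0,0,0,0],[0,0,0,0,0,0],[0,0,0,0,0,0],[0,0,0,0,0,0],[0,0,0,0,0,0]]]' 20 45
```

```text
t: 2.45
position: [0.5332, -0.1665, 0.0271]
eef_rot: [0.105, 0.994, 0.0, -0.0]
force: [-0.2, -0.1, -0.6]
grip_width: 0.0798
t: 3.12
position: [0.5333, -0.1666, 0.0275]
eef_rot: [0.105, 0.994, -0.0, 0.0]
force: [1.1, 0.5, -0.3]
grip_width: 0.0298
```

```bash
python3 -m jog '[[[0,0,-5,0,0,0],[0,0,-15,0,0,0],[0,0,-40,0,0,0],[0,0,-70,0,0,0],[0,0,-100,0,0,0],[0,0,-110,0,0,0],[0,0,-110,0,0,0]]]' 20 45
python3 - <<'E'
from h import *
s=state(); print(s["force"],s["grip_width"])
cv2.imwrite("pics/wrist2.png",snapshot("wrist")[:,:,::-1])
cv2.imwrite("pics/side2.png",snapshot("side")[:,:,::-1])
E
```

```text
t: 3.7
position: [0.536, -0.1678, 0.1415]
eef_rot: [0.105, 0.994, -0.001, 0.004]
force: [-0.2, -0.2, -3.4]
grip_width: 0.0277
[-0.22051009 -0.1725225  -3.40425006] 0.027742709830725857
```

View pics/wrist2.png

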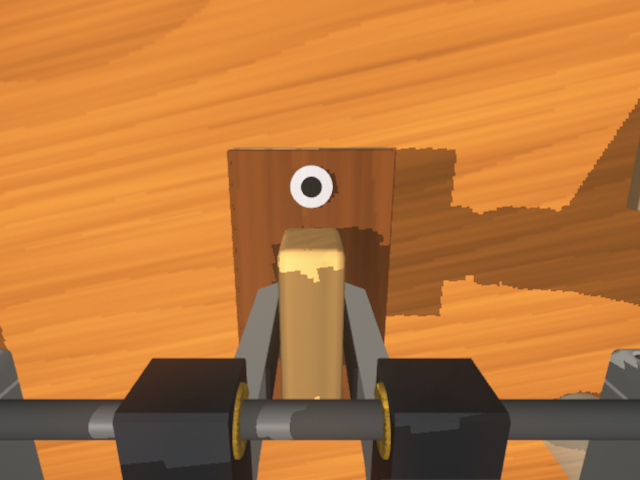

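View pics/side2.png

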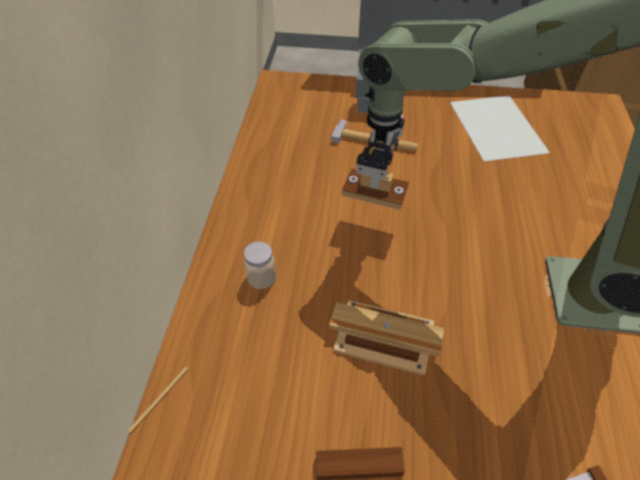

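```bash
python3 -m jog '[[[0,15,-20,0,0,0],[0,35,-40,0,0,0],[-2,65,-43,0,0,-0.01],[-4,100,-43,0,0,-0.02],[-6,140,-43,0,0,-0.03],[-8,180,-43,0,0,-0.04],[-10,220,-43,0,0,-0.05],[-12,260,-43,0,0,-0.06],[-14,300,-43,0,0,-0.07],[-15,325,-43,0,0,-0.08]]]' 20 45;  python3 -m jog '[[[0,10,0,0,0,0],[0,17,0,0,0,0],[0,17,0,0,0,0],[0,17,0,0,0,0],[0,17,0,0,0,0],[0,17,0,0,0,0]]]'
python3 - <<'E'
from h import *
s=state(); print(s["position"],s["eef_rot"],s["force"],s["grip_width"])
np.save("s3.npy",np.r_[s["position"],s["eef_rot"]])
cv2.imwrite("pics/wrist3.png",snapshot("wrist")[:,:,::-1])
for d in cut_out("pin","wrist"): print(d["score"],d["extent"])
E
```

```text
t: 4.63
position: [0.6143, 0.1519, 0.1766]
eef_rot: [0.064, 0.998, 0.0, -0.003]
force: [-0.8, -0.1, -2.2]
grip_width: 0.0279
t: 5.13
position: [0.6181, 0.1633, 0.1803]
eef_rot: [0.066, 0.998, -0.0, -0.0]
force: [-0.6, 0.8, -3.0]
grip_width: 0.0275
[0.61810348 0.16327013 0.18033873] [ 6.64286704e-02  9.97791127e-01 -2.52510063e-04 -1.89122108e-04] [-0.63069776  0.78887882 -3.02501467] 0.02746949023334961
0.7 [296.6, 47.5, 314.9, 67.0]
```

View pics/wrist3.png

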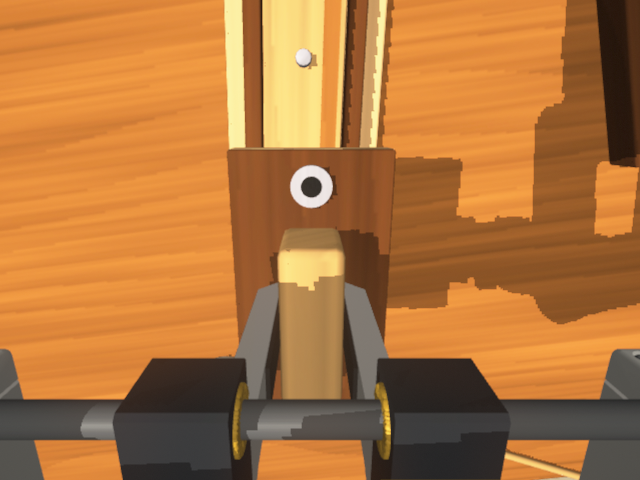

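Run:
```python
from h import *
im=cv2.imread("pics/wrist3.png"); cv2.imwrite("pics/z3.png",cv2.resize(im[0:215,215:405],None,fx=4,fy=4,interpolation=cv2.INTER_CUBIC)[:600*2][:860])
cv2.imwrite("pics/z3.png",cv2.resize(im[0:155,215:405],None,fx=3.8,fy=3.8,interpolation=cv2.INTER_CUBIC))
```

```text
(no output)
```

View pics/z3.png

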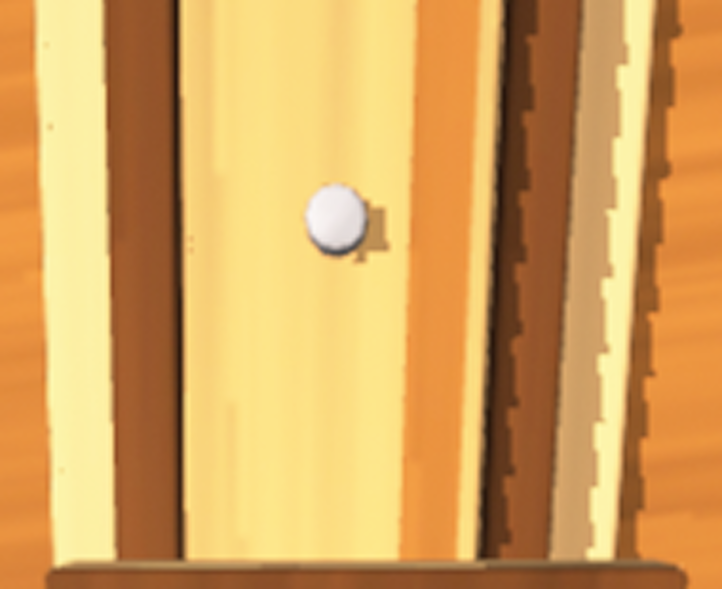

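Run:
```python
from h import *
v=np.load("s3.npy"); s=dict(position=v[:3],eef_rot=v[3:]); T=R.from_quat(v[3:]).as_matrix()
f=lambda p,z: (T.T@(onz("wrist",((p[0]+.5)/3.8-.5+215,(p[1]+.5)/3.8-.5),z,s)-v[:3])*1e3).round(2)
print("pin",f((336,217),.059), onz("wrist",(303.4,57.1),.059,s))
for n,a,b,z in (("stL",(179,0),(184,560),.05),("stR",(503,0),(478,560),.05),("baseL",(37,20),(53,560),.014),("baseR",(656,0),(615,550),.014),("chL",(106,20),(115,540),.036),("chR",(578,0),(551,540),.036)):
    p,q=f(a,z),f(b,z); d=p-q; print(n,p,q,"ang from toolx deg",np.degrees(np.arctan2(d[1],d[0])).round(2))
# bush in tool frame: ray at tool z=3,5
K,_=cam("side"); c=get_calibration("wrist"); K=np.array(c["camera_matrix"]);M=np.array(c["mount"])
def tl(uv,z):
    d=M[:3,:3]@np.linalg.solve(K,[*uv,1.]);o=M[:3,3]; return ((o+d*(z-o[2])/d[2])*1e3).round(2)
print("bush",tl((311,187),.003),tl((311,187),.005))
print("board far corners",tl((229,150),.005),tl((395,150),.005), "handle end", tl((282,235),-.035),tl((342,235),-.035))
```

```text
pin [132.71  -6.38 121.39] [0.48593797 0.17469505 0.059     ]
stL [170.91 -35.45 130.42] [ 69.84 -38.22 130.38] ang from toolx deg 1.57
stR [170.87  24.72 130.38] [ 69.8   22.23 130.35] ang from toolx deg 1.41
baseL [177.28 -69.14 166.44] [ 68.08 -72.63 166.4 ] ang from toolx deg 1.83
baseR [180.86  59.45 166.37] [ 70.22  56.28 166.33] ang from toolx deg 1.64
chL [171.39 -51.35 144.42] [ 73.32 -54.52 144.39] ang from toolx deg 1.85
chR [174.76  40.44 144.38] [ 73.26  38.82 144.34] ang from toolx deg 0.91
bush [57.74 -0.87  3.  ] [57.44 -0.87  5.  ]
board far corners [ 74.69 -38.98   5.  ] [74.63 38.21  5.  ] handle end [ 44.86 -12.15 -35.  ] [ 44.83  11.11 -35.  ]
```

Run:
```python
from h import *
print(onz("side",(260,283),0),onz("side",(258,250),.1),onz("side",(318,455),.03),onz("side",(400,450),.03)); print(state()["position"])
```

```text
[0.78940808 0.06268809 0.        ] [0.78903591 0.03965744 0.1       ] [0.59877564 0.4461946  0.03      ] [0.44835272 0.41896607 0.03      ]
[0.61833144 0.16365512 0.18068198]
```

Both the jar (around x 0.79, y 0.05) and the offcut (around y 0.43) are well clear. Next I'll move lower beside the pin, turn square with the stile, and look again.

```bash
python3 -m jog '[[[5,-5,10,0,0,0.005],[10,-10,25,0,0,0.01],[15,-17,40,0,0,0.016],[20,-22,55,0,0,0.022],[25,-26.7,68,0,0,0.026],[25,-26.7,75,0,0,0.026],[25,-26.7,75,0,0,0.026],[25,-26.7,75,0,0,0.026],[25,-26.7,75,0,0,0.026]]]' 20 45
python3 - <<'E'
from h import *
s=state(); print(s["position"],s["eef_rot"],s["force"],s["grip_width"])
np.save("s4.npy",np.r_[s["position"],s["eef_rot"]])
im=snapshot("wrist")[:,:,::-1]; cv2.imwrite("pics/wrist4.png",im)
cv2.imwrite("pics/z4.png",cv2.resize(im[0:240,180:440],None,fx=2.5,fy=2.5,interpolation=cv2.INTER_CUBIC))
for d in cut_out("pin","wrist"): print(d["score"],d["extent"])
E
```

```text
t: 5.98
position: [0.5913, 0.1419, 0.1068]
eef_rot: [0.078, 0.997, 0.0, 0.001]
force: [0.1, 0.4, -2.6]
grip_width: 0.0279
[0.59133067 0.14191455 0.10677581] [7.83425664e-02 9.96925611e-01 2.71871380e-04 1.30208722e-03] [ 0.13737162  0.43892972 -2.61932503] 0.027882796907815765
0.63 [331.0, 65.6, 352.4, 90.3]
```

View pics/z4.png

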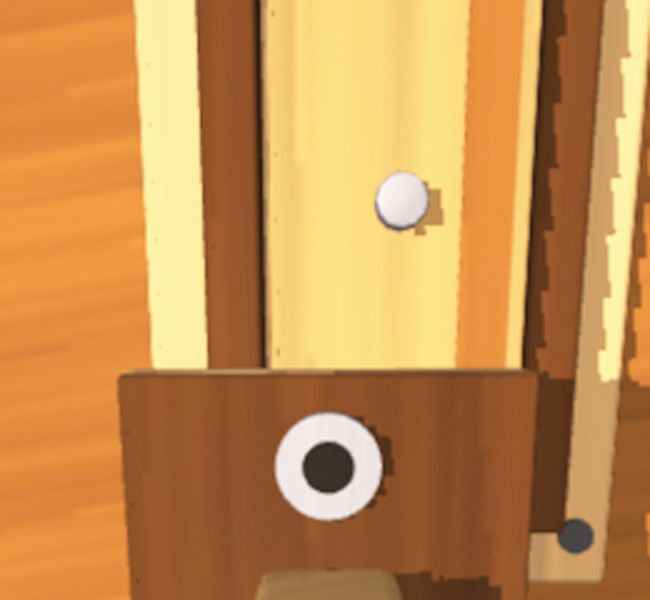

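Run:
```python
from h import *
v=np.load("s4.npy"); s=dict(position=v[:3],eef_rot=v[3:]); T=R.from_quat(v[3:]).as_matrix()
px=lambda p:((p[0]+.5)/2.5-.5+180,(p[1]+.5)/2.5-.5)
f=lambda p,z: (T.T@(onz("wrist",px(p),z,s)-v[:3])*1e3).round(2)
print("pin",f((402,198),.059), onz("wrist",px((402,198)),.059,s), T.round(4).tolist())
for n,a,b,z in (("stL",(261,0),(269,370),.05),("stR",(543,0),(521,370),.05),("baseL",(135,20),(152,360),.014)):
    p,q=f(a,z),f(b,z); d=p-q; print(n,p,q,"ang",np.degrees(np.arctan2(d[1],d[0])).round(2))
n=state(); print(n["position"],n["eef_rot"])
```

```text
pin [109.94  15.25  47.51] [0.48525219 0.17416533 0.059     ] [[-0.9877, 0.1562, 0.0026], [0.1562, 0.9877, 0.0003], [-0.0026, 0.0007, -1.0]]
stL [150.28 -15.21  56.38] [ 73.06 -14.93  56.58] ang -0.21
stR [150.27  45.32  56.43] [73.01 45.04 56.62] ang 0.21
baseL [155.91 -48.82  92.34] [ 73.9  -49.02  92.55] ang 0.14
[0.59132296 0.14201302 0.106905  ] [7.82456991e-02 9.96933097e-01 2.74802776e-04 1.39101371e-03]
```

```bash
python3 -m jog '[[[15,-2,0,0,0,0],[40,-2,0,0,0,0],[70,-2,0,0,0,0],[95,-2,0,0,0,0],[107,-2,0,0,0,0],[110.5,-2,0,0,0,0],[110.5,-2,0,0,0,0],[110.5,-2,0,0,0,0],[110.5,-2,0,0,0,0]]]' 20 45
python3 - <<'E'
from h import *
s=state(); print(s["t"],s["position"],s["eef_rot"],s["force"],s["ft_torque"])
T=R.from_quat(s["eef_rot"]).as_matrix()
pin=np.array([.4853,.1742,.059]); print((T.T@(pin-s["position"])*1e3).round(2))
for n,b in (("side",(300,220,180,160)),("scene",(330,170,150,150))):
    im=snapshot(n)[:,:,::-1]; x,y,w,h=b
    cv2.imwrite(f"pics/{n}5.png",cv2.resize(im[y:y+h,x:x+w],None,fx=3.5,fy=3.5,interpolation=cv2.INTER_CUBIC))
E
```

```text
t: 6.83
position: [0.4823, 0.157, 0.1062]
eef_rot: [0.078, 0.997, 0.0, 0.001]
force: [0.8, 0.1, -2.2]
grip_width: 0.0279
6.8333 [0.48227374 0.15702658 0.10622229] [7.84542543e-02 9.96916995e-01 1.99721986e-04 1.18147192e-03] [ 0.77963931  0.09348049 -2.18327584] [ 0.08162056 -0.03334529 -0.08019252]
[-0.19 17.41 47.23]
```

View pics/side5.png

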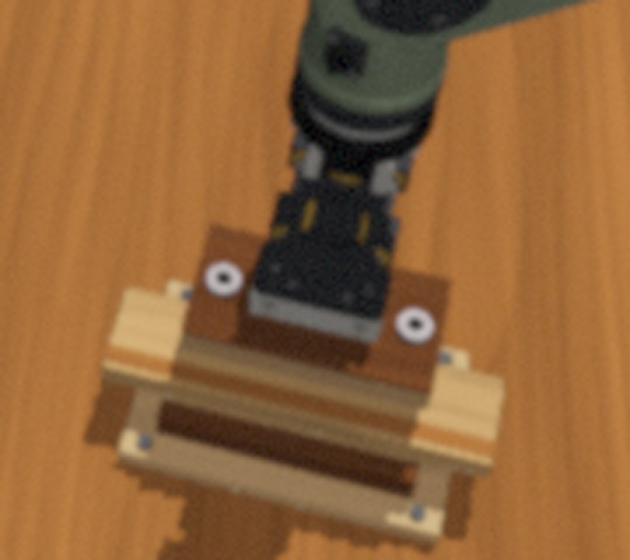

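The cover hangs above the jig, square with the stile. Now I'll lower it gently onto the pin.

```bash
python3 -m jog '[[[0,0,4,0,0,0],[0,0,8,0,0,0],[0,0,12,0,0,0],[0,0,15,0,0,0],[0,0,17,0,0,0],[0,0,17,0,0,0],[0,0,17,0,0,0]]]' 20 45; python3 -m jog '[[[0,0,0.7,0,0,0],[0,0,1.5,0,0,0],[0,0,1.5,0,0,0]]]';python3 -m jog '[[[0,0,0.5,0,0,0],[0,0,1,0,0,0],[0,0,1,0,0,0]]]'
```

```text
t: 7.52
position: [0.4803, 0.157, 0.0882]
eef_rot: [0.078, 0.997, -0.0, -0.0]
force: [-0.7, 0.1, -2.2]
grip_width: 0.028
t: 7.77
position: [0.4807, 0.1571, 0.0871]
eef_rot: [0.078, 0.997, 0.0, 0.0]
force: [-0.1, 0.9, -2.6]
grip_width: 0.0279
t: 8.02
position: [0.4807, 0.1571, 0.087]
eef_rot: [0.078, 0.997, 0.0, 0.0]
force: [-1.7, -1.5, 5.5]
grip_width: 0.0274
```

Contact: the wrist force went from −2.6 to +5.5 N, so about 8 N rests on the pin. I'll ease off slightly and start sliding across, correcting about 1.7 mm along the stile on the way.

```bash
python3 - <<'E'
from h import *
im=snapshot("side")[:,:,::-1]
cv2.imwrite("pics/side6.png",cv2.resize(im[220:380,300:480],None,fx=3.5,fy=3.5,interpolation=cv2.INTER_CUBIC))
E
python3 -m jog '[[[-0.5,1,-0.2,0,0,0],[-1,2.5,-0.2,0,0,0],[-1.7,4,-0.2,0,0,0],[-1.7,5.5,-0.2,0,0,0],[-1.7,7,-0.2,0,0,0],[-1.7,8.5,-0.2,0,0,0],[-1.7,10,-0.2,0,0,0],[-1.7,10,-0.2,0,0,0],[-1.7,10,-0.2,0,0,0]]]' 20 45
python3 - <<'E'
from h import *
s=state();T=R.from_quat(s["eef_rot"]).as_matrix()
for p in ([.4853,.1742,.059],[.4859,.1747,.059]): print((T.T@(np.array(p)-s["position"])*1e3).round(2),s["force"],s["ft_torque"])
E
```

```text
t: 8.82
position: [0.4848, 0.1663, 0.087]
eef_rot: [0.078, 0.997, -0.0, 0.001]
force: [-0.7, -4.7, 4.7]
grip_width: 0.0281
[ 0.84  7.86 27.95] [-0.67462168 -4.69125751  4.72124325] [-0.68682701  0.11561489 -0.01816386]
[ 0.32  8.45 27.95] [-0.67462168 -4.69125751  4.72124325] [-0.68682701  0.11561489 -0.01816386]
```

View pics/side6.png

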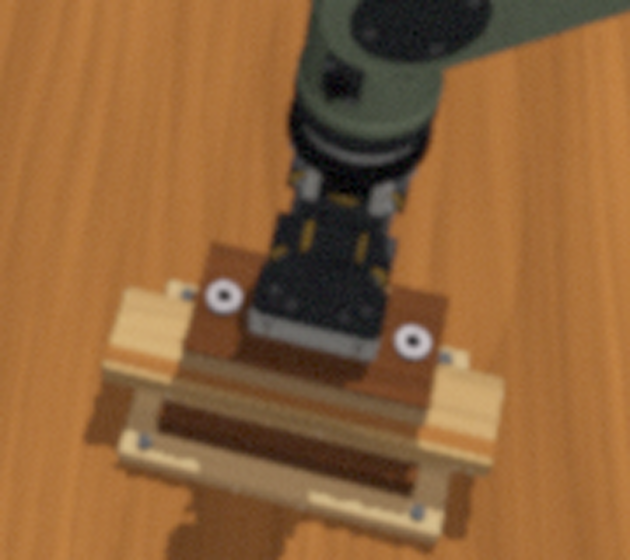

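```bash
python3 -m jog '[[[0.5,1,0,0,0,0],[0.5,2,0,0,0,0],[0.5,3,0,0,0,0],[0.5,4,0,0,0,0],[0.5,5,0,0,0,0],[0.5,5,0,0,0,0]]]' 20 45; python3 -m jog '[[[0,0.7,0,0,0,0],[0,1.4,0,0,0,0],[0,2,0,0,0,0],[0,2,0,0,0,0]]]'
python3 - <<'E'
from h import *
s=state();T=R.from_quat(s["eef_rot"]).as_matrix()
for p in ([.4853,.1742,.059],[.4859,.1747,.059]): print((T.T@(np.array(p)-s["position"])*1e3).round(2),s["force"],s["ft_torque"])
E
```

```text
t: 9.32
position: [0.4848, 0.1721, 0.0864]
eef_rot: [0.078, 0.997, 0.001, 0.001]
force: [1.8, -1.1, -2.0]
grip_width: 0.0279
t: 9.65
position: [0.4833, 0.1741, 0.0852]
eef_rot: [0.078, 0.997, 0.0, -0.001]
force: [0.2, -0.4, -2.7]
grip_width: 0.028
[-2.03  0.46 26.21] [ 0.16438396 -0.36712233 -2.7446894 ] [ 0.04303923 -0.13237087 -0.04588001]
[-2.54  1.05 26.21] [ 0.16438396 -0.36712233 -2.7446894 ] [ 0.04303923 -0.13237087 -0.04588001]
```

The vertical contact force has gone, only the cover's weight remains and the height fell about 1.8 mm, so the hole has found the pin. I'll lower gently, checking the force.

```bash
python3 -m jog '[[[0,0.5,1,0,0,0],[0,0.5,2,0,0,0],[0,0.5,2,0,0,0]]]' 20 45; python3 -m jog '[[[0,0,1,0,0,0],[0,0,2,0,0,0],[0,0,2,0,0,0]]]'
python3 - <<'E'
from h import *
s=state();T=R.from_quat(s["eef_rot"]).as_matrix()
for p in ([.4853,.1742,.059],[.4859,.1747,.059]): print((T.T@(np.array(p)-s["position"])*1e3).round(2),s["force"],s["ft_torque"])
E
```

```text
t: 9.9
position: [0.4839, 0.1742, 0.0836]
eef_rot: [0.078, 0.997, -0.0, -0.001]
force: [0.2, 0.1, -1.9]
grip_width: 0.0276
t: 10.15
position: [0.4842, 0.1741, 0.0819]
eef_rot: [0.078, 0.997, -0.0, -0.0]
force: [-0.7, 0.5, -2.8]
grip_width: 0.0279
[-1.07  0.28 22.91] [-0.65225124  0.46660691 -2.84268026] [ 0.09722498 -0.09299259 -0.06843994]
[-1.58  0.87 22.91] [-0.65225124  0.46660691 -2.84268026] [ 0.09722498 -0.09299259 -0.06843994]
```

```bash
python3 -m jog '[[[0,0,1,0,0,0],[0,0,2,0,0,0],[0,0,3,0,0,0],[0,0,3,0,0,0],[0,0,3,0,0,0]]]' 20 50; python3 -m jog '[[[0,0,0.5,0,0,0],[0,0,1,0,0,0],[0,0,1,0,0,0]]]';python3 -m jog '[[[0,0,0.5,0,0,0],[0,0,1,0,0,0],[0,0,1,0,0,0]]]'
```

```text
t: 10.57
position: [0.4843, 0.1741, 0.079]
eef_rot: [0.078, 0.997, -0.0, -0.0]
force: [-0.3, 0.3, -2.5]
grip_width: 0.0281
t: 10.82
position: [0.4845, 0.1742, 0.0782]
eef_rot: [0.078, 0.997, 0.0, 0.0]
force: [-0.0, -1.1, -2.0]
grip_width: 0.0281
t: 11.07
position: [0.4845, 0.1742, 0.0777]
eef_rot: [0.078, 0.997, 0.0, 0.0]
force: [-1.6, -0.5, 3.4]
grip_width: 0.0273
```

The cover is seated on the stile. Now I'll press it down.

```bash
python3 -m jog '[[[0,0,1,0,0,0],[0,0,2,0,0,0],[0,0,3,0,0,0],[0,0,4,0,0,0],[0,0,4,0,0,0]]]' 20 60; python3 -m jog '[[[0,0,1,0,0,0],[0,0,2,0,0,0],[0,0,2,0,0,0]]]';python3 -m jog '[[[0,0,0.5,0,0,0],[0,0,1,0,0,0],[0,0,1,0,0,0],[0,0,1,0,0,0]]]'
```

```text
t: 11.48
position: [0.4846, 0.1742, 0.0739]
eef_rot: [0.078, 0.997, 0.0, 0.0]
force: [-3.7, -1.7, 7.7]
grip_width: 0.028
t: 11.73
position: [0.4846, 0.1742, 0.0722]
eef_rot: [0.078, 0.997, -0.0, 0.0]
force: [-3.8, -0.8, 10.0]
grip_width: 0.0276
t: 12.07
position: [0.4846, 0.1742, 0.0715]
eef_rot: [0.078, 0.997, -0.0, 0.0]
force: [-4.3, -2.0, 10.8]
grip_width: 0.0278
```

```bash
python3 -m jog '[[[0,0,0.5,0,0,0],[0,0,1,0,0,0],[0,0,1,0,0,0],[0,0,1,0,0,0]]]' 20 60;python3 -m jog '[[[0,0,0.5,0,0,0],[0,0,1,0,0,0],[0,0,1,0,0,0],[0,0,1,0,0,0]]]'
```

```text
t: 12.4
position: [0.4846, 0.1742, 0.071]
eef_rot: [0.078, 0.997, -0.0, 0.0]
force: [-5.8, -1.8, 12.5]
grip_width: 0.0278
t: 12.73
position: [0.4846, 0.1742, 0.071]
eef_rot: [0.078, 0.997, -0.0, -0.0]
force: [-9.3, -2.6, 19.8]
grip_width: 0.0278
```

The height now stays at 0.0710 m while the force rose from 12.5 to 19.8 N, so it is on the bottom stop. One look to check.

```bash
python3 -m jog '[[[0,0,0,0,0,0],[0,0,0,0,0,0],[0,0,0,0,0,0],[0,0,0,0,0,0]]]' 20 60
python3 - <<'E'
from h import *
im=snapshot("side")[:,:,::-1]; cv2.imwrite("pics/side7f.png",im)
a=cv2.resize(im[220:380,300:480],None,fx=2.2,fy=2.2,interpolation=cv2.INTER_CUBIC)
im=snapshot("scene")[:,:,::-1]
b=cv2.resize(im[190:350,330:510],None,fx=2.2,fy=2.2,interpolation=cv2.INTER_CUBIC)
cv2.imwrite("pics/fin.png",np.hstack([a,b]))
for o in ("jar","hammer","offcut"):
    d=cut_out(o,"scene"); print(o,d[0]["extent"] if d else None)
s=state(); print(s["position"],s["force"],s["t"])
E
```

```text
t: 13.07
position: [0.4847, 0.1742, 0.071]
eef_rot: [0.078, 0.997, -0.0, 0.0]
force: [-8.8, -2.7, 19.3]
grip_width: 0.0277
jar [247.9, 261.2, 275.5, 311.1]
hammer [215.5, 143.5, 295.9, 169.6]
offcut [438.6, 344.3, 500.9, 407.0]
[0.48461747 0.17417616 0.07096322] [-8.13458128 -3.22229825 19.29380493] 13.3167
```

View pics/fin.png

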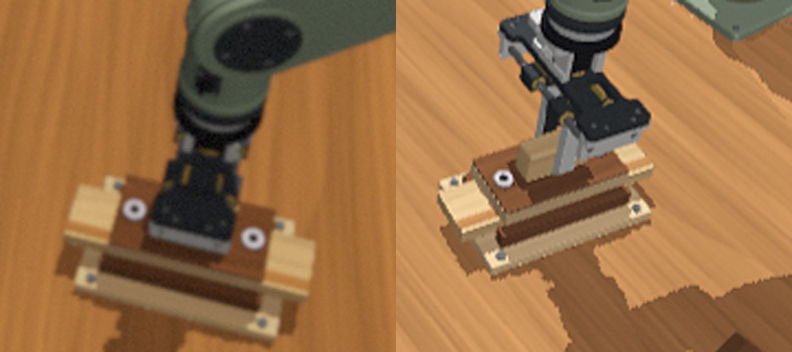

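The picture shows the cover flat, square and centred on the stile, and the stile is down. The handle is still gripped and the bystanders are where they were, so I'm handing in.

```bash
python3 -c "
from station import *
print(finish_job())"
```

```text
the job is handed in; nothing more can be done
None
```

The job is handed in at about 13.3 s: the cover is over the pin on the stile, pressed to the bottom stop, with the handle still gripped.

- **Pick and place:** I gripped the handle and set the cover on the pin with the hole about 18 mm to one side, at roughly 8 N of contact. Then I slid it across, square with the stile, until it dropped over the pin.
- **Pressing:** I pressed 6.9 mm from where the cover sat on the stile. The height then held at 0.071 m while the upward wrist force rose from 12.5 to about 19 N, so it was on the stop. I handed in with the grip set to 60 N.
- **Last checks:** The final pictures show the cover flat, square and centred on the stile. The jar, hammer and offcut looked unmoved in the scene picture, though I did not measure them against their starting positions.
- **What disagreed:**
  - A sideways force of about 9 N remained at the end, probably from the 1–2 mm by which the pin estimates differed along the stile.
  - The scene camera put positions about 4–7 mm off in y from the other cameras, so I relied on the wrist camera.

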